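Rotate and restock two painters' pigment lanes

TASK

Restock the two painters' jar lanes first-in-first-out: before any new jar goes in, pull the old yellow-lidded jars in each lane forward until the first stands against the red front stop and any second one stands close up behind it in the same order. Then deal the four new blue-lidded jars from the delivery mat into the lanes behind the old ones, one to each lane in turn, until both lanes have two new jars. Every jar must finish standing upright on its lane's floor, and the other things on the bench are to be left alone.

Things in the scene. Friction and masses are not known exactly. Their poses are not given: they have to be found in the camera images.
- lane_a: Painter's jar lane a: open-topped wooden trough fixed to the table, 274 x 80 mm outside, 28 mm high; inside 262 x 68 mm, rails 22 mm above a 6 mm floor. RED front stop at its end nearer the robot. Origin: centre of its underside, x from front to rear. The two lanes are alike; lanes and delivery mat swap places between starts, each turned up to 0.15 rad.
- lane_a_front (a point): Point on the floor of lane a, at the middle of the inner face of its red front stop; x runs from the stop along the lane to the rear stop at x = 262 mm, y across the lane (rails' inner faces at +-34 mm), z up from the lane floor.
- lane_b: Painter's jar lane b: open-topped wooden trough fixed to the table, 274 x 80 mm outside, 28 mm high; inside 262 x 68 mm, rails 22 mm above a 6 mm floor. RED front stop at its end nearer the robot. Origin: centre of its underside, x from front to rear. The two lanes are alike; lanes and delivery mat swap places between starts, each turned up to 0.15 rad.
- lane_b_front (a point): Point on the floor of lane b, at the middle of the inner face of its red front stop; x runs from the stop along the lane to the rear stop at x = 262 mm, y across the lane (rails' inner faces at +-34 mm), z up from the lane floor.
- old_a1: Round pigment jar, 56 mm across over its whole height, 70 mm high, about 0.13 to 0.25 kg, thick heavy glass base, terracotta body with paper label and a YELLOW lid: old stock. Origin: centre of its underside, z up. Stands in lane a, the front one of its old jars; always present.
- old_a2: Round pigment jar, 56 mm across over its whole height, 70 mm high, about 0.13 to 0.25 kg, thick heavy glass base, terracotta body with paper label and a YELLOW lid: old stock. Origin: centre of its underside, z up. Stands in lane a, behind old_a1; may be absent (None).
- old_b1: Round pigment jar, 56 mm across over its whole height, 70 mm high, about 0.13 to 0.25 kg, thick heavy glass base, terracotta body with paper label and a YELLOW lid: old stock. Origin: centre of its underside, z up. Stands in lane b, the front one of its old jars; always present.
- old_b2: Round pigment jar, 56 mm across over its whole height, 70 mm high, about 0.13 to 0.25 kg, thick heavy glass base, terracotta body with paper label and a YELLOW lid: old stock. Origin: centre of its underside, z up. Stands in lane b, behind old_b1; may be absent (None).
- new_1: Round pigment jar, 56 mm across over its whole height, 70 mm high, about 0.13 to 0.25 kg, thick heavy glass base, terracotta body with paper label and a BLUE lid: new stock. Origin: centre of its underside, z up. Stands on the table at the delivery mat at the start.
- new_2: Round pigment jar, 56 mm across over its whole height, 70 mm high, about 0.13 to 0.25 kg, thick heavy glass base, terracotta body with paper label and a BLUE lid: new stock. Origin: centre of its underside, z up. Stands on the table at the delivery mat at the start.
- new_3: Round pigment jar, 56 mm across over its whole height, 70 mm high, about 0.13 to 0.25 kg, thick heavy glass base, terracotta body with paper label and a BLUE lid: new stock. Origin: centre of its underside, z up. Stands on the table at the delivery mat at the start.
- new_4: Round pigment jar, 56 mm across over its whole height, 70 mm high, about 0.13 to 0.25 kg, thick heavy glass base, terracotta body with paper label and a BLUE lid: new stock. Origin: centre of its underside, z up. Stands on the table at the delivery mat at the start.
- mat: Green delivery mat, 300 x 120 mm, 1 mm thick, flat on the table, not an obstacle (the jars stand at table height); origin at its centre, x along its length. The four new jars start on it in a row along x, about 70 mm apart.
- dish: Bystander, to be left alone: small white porcelain dish, 56 mm across, 18 mm high, between the stations. Origin: centre of its underside.
- brush: Bystander, to be left alone: paint brush lying along its own x, about 205 mm long, its handle above a small white rest plate, 13 mm high overall, between the stations. Origin: centre of its underside.
- bowl: Bystander, to be left alone: white porcelain bowl, 130 mm across, 60 mm high. Origin: centre of its underside.
- plate: Bystander, to be left alone: white porcelain plate, 150 mm across, 18 mm high. Origin: centre of its underside.
- mug: Bystander, to be left alone: blue water mug, 76 mm across without its handle, 85 mm high. Origin: centre of its underside.
- block: Bystander, to be left alone: cork block, 90 x 50 x 35 mm, sometimes absent. Origin: centre of its underside.

How it is judged:
By the outcome, as a careful person would: the job done as asked, in the order asked, and still so for the second after the job is handed in, with the robot touching nothing.
Of old_a2, old_b2, block only 1 to 3 are there at a start; the rules pass over those that are not, and their reading is None.
At some moment in a run one of new_1, new_2, new_3, new_4 may be knocked a few centimetres aside while the robot is not near it.
It also fails if it takes over 208 s, if anything falls off the work surface, if the arm or the gripper's body presses on something with over 40 N, if the wrist force passes 120 N, or if a joint passes its speed limit or range.

ROBOT

A 6-joint arm with a two-finger parallel gripper is mounted at the origin on the work surface. World frame = base frame: x ahead of the robot, y to its left, z up, the work surface at z = 0. Lengths are in mm, angles in degrees, forces in N, time in s.
With the tool pointing down it reaches from about 300 to 850 mm from the base axis. Payload 4.2 kg.
Tool frame: the origin (TCP) lies midway between the tips of the shut fingers; the grasp point (between the pads) lies 19 mm behind it (env.hold_point_z is the z of the grasp point in the tool frame, in mm); z points along the fingers, y is the direction in which the jaws open and shut (so a half turn about z gives the same grasp; the last joint's range is limited). The gripper opens to 91 mm and grips with 3 to 60 N. Pads are 32 mm wide; open, the fingers measure 118 mm over their backs; the gripper's body (76 mm by 178 mm) begins 60 mm behind the grasp point.
Start: joints at [71.906, 18.312, 89.639, -0, 72.044, -1.146], TCP at [167.618, 550.043, 213.976] pointing down, gripper open.
Joint ranges: [-177.97, 177.97], [-48.28, 115.42], [12.27, 149.76], [-77.06, 257.06], [2.81, 150.46], [-146.56, 146.56]. Speed limits (degrees/s): [147.25, 147.25, 180, 180, 180, 180].

INTERFACE

Orientations are given as [roll, pitch, yaw] about the fixed x, y, z axes, in that order (R = Rz(yaw) Ry(pitch) Rx(roll)).
In Python, from workcell import env, grab_frame, camera_params, spotter gives the robot as it stands. The module is installed in compiled form; this text tells all that it offers.
- The arm moves only by the shell command python3 -m jog 'ROWS' [FORCE]. ROWS is text: rows parted by semicolons, each of 7 numbers parted by spaces: the turn, a rotation vector about the world's x, y, z in units of 5 degrees (1.0 is 5 degrees), then the shift along the world's x, y, z in units of 25 mm (1.0 is 25 mm), then the opening, from 0 (shut) to 1 (fully open). A call has 1 to 5 rows; each row is the pose to reach, as a shift and turn from the pose commanded when the call began; what a row does not reach only later rows make up. A row lasts 1/8 s, in which the tool goes at most 62.5 mm and 10.7 degrees, less where a joint would pass 70% of its speed; a pose out of reach is approached as far as the arm can. A call with a gripper value outside its range is refused whole. The fingers move at their own pace and stop on an object; FORCE is the grip in N (left out, the last holds). Time passes only in rows, so rows that repeat a pose let the fingers close. It gives the time, the measured TCP pose, the force and the opening at its end, in the units of the state.
- env.state(): the state, without advancing time (a new reading comes with each control period).
- grab_frame(name): name is "side" or "top"; returns the picture (480x640x3 uint8, red, green, blue); there is no depth.
- camera_params(name): a dict with "K" (3x3 intrinsics, pixels), "rvec" (rotation vector, rad) and "tvec" (3), from world to camera coordinates, as OpenCV has them. Camera axes: x right, y down, z forward; pixel columns grow to the right and rows downward; lengths in mm; the calibration is good to about 2 mm. A picture is of the moment at which its call begins. camera_params takes no time and is no camera call.
- env.job_done(): hands the job in, once; it reports no verdict.
Trained networks look in the newest picture that a camera, given by its name, has taken for a name from the list of things; names that differ only in an ending like _2 or _b are one class to them, and where a whole thing is asked for, a point or a joint stands for the part that bears it (a point fixed in the world has none). Each returns a list of dicts, best first, with "conf" (0 to 1); they miss things now and then, are a little off and sometimes report something else, mostly with a low value. They report only what shows in the picture. A call takes as long as a camera call.
- spotter.look_for(query, camera): "box" ([left, top, width, height] in pixels, round what is visible of it).
- spotter.trace(query, camera): "region" (480x640 bool, what is visible of it) and "box" ([left, top, width, height] in pixels, round what is visible of it).
The state is a dict: "time_s": time; "qpos": joint angles; "qvel": joint speeds; "effort": joint torques, N m; "ee_pos": TCP position; "ee_rot": TCP orientation; "force": force on the tool from outside, world axes, zero at the start; "torque": the same for the moment, N m; "gripper_width": finger opening in mm.
Only numpy, scipy, OpenCV 4.12 (cv2) and the standard library are available. Lean on these libraries where they do the work, as an engineer would, in place of code of your own. Each camera call takes 0.05 s, during which the arm holds its last target. There are 200 camera calls.

## Working session

There is one attempt and no reset: what is moved stays moved. The work goes in short steps, Python scripts to look and compute and a shell command to move; the robot and the scene stay as the last step left them, time stands still between calls to the robot, and variables do not carry over. Pictures are saved under pics/ and viewed, about 12 in all and at most 16, crops included, and the job is handed in when it is done.

```bash
mkdir -p pics
cat > h.py <<'E'
import numpy as np, cv2
from workcell import env, grab_frame, camera_params, spotter
def save(cam,name):
    im=grab_frame(cam); cv2.imwrite('pics/'+name,im[:,:,::-1]); return im
def ray(cam,uv):
    p=camera_params(cam);K=np.array(p['K'],float);R=cv2.Rodrigues(np.array(p['rvec'],float))[0];t=np.array(p['tvec'],float).ravel()
    d=R.T@np.linalg.inv(K)@np.array([uv[0],uv[1],1.]);return -R.T@t,d
def at_z(cam,uv,z):
    c,d=ray(cam,uv);return c+d*(z-c[2])/d[2]
def tri(u1,u2,c1='top',c2='side'):
    a,d=ray(c1,u1);b,e=ray(c2,u2)
    d=d/np.linalg.norm(d);e=e/np.linalg.norm(e)
    s=np.linalg.lstsq(np.c_[d,-e],b-a,rcond=None)[0];p=a+s[0]*d;q=b+s[1]*e
    return (p+q)/2,np.linalg.norm(p-q)
def proj(cam,P):
    p=camera_params(cam);return cv2.projectPoints(np.array(P,float).reshape(-1,1,3),np.array(p['rvec'],float),np.array(p['tvec'],float),np.array(p['K'],float),None)[0].reshape(-1,2)
E
python3 - <<'E'
from h import *
for c in('top','side'):
    save(c,c+'0.png');o,_=ray(c,(320,240));print(c,o.round(),at_z(c,(320,240),0).round(),camera_params(c)['K'])
    for q in('lane_a','old_a1','new_1','mat','dish','brush','bowl','plate','mug','block'):
        print(q,[(np.round(d['box']).astype(int).tolist(),round(d['conf'],2)) for d in spotter.look_for(q,c)])
s=env.state();print(s['time_s'],s['ee_pos'],s['ee_rot'],env.hold_point_z)
E
```

```text
top [ 476.  -11. 1385.] [634.  27.   0.] [[595.49260985   0.         326.57642507]
 [  0.         595.49260985 248.67848878]
 [  0.           0.           1.        ]]
lane_a [([213, 221, 42, 115], 0.95), ([410, 213, 51, 122], 0.89)]
old_a1 [([220, 282, 27, 26], 0.93)]
new_1 [([331, 316, 26, 25], 0.87), ([318, 253, 26, 26], 0.7), ([316, 220, 21, 28], 0.69), ([325, 286, 24, 20], 0.62)]
mat [([301, 215, 67, 135], 0.64)]
dish [([274, 303, 22, 27], 0.91)]
brush [([380, 238, 12, 84], 0.94), ([409, 216, 54, 121], 0.63), ([425, 279, 31, 23], 0.43)]
bowl [([105, 300, 52, 58], 0.72)]
plate [([497, 272, 64, 66], 0.88)]
mug [([493, 197, 44, 46], 0.68), ([273, 303, 26, 25], 0.51)]
block [([312, 159, 45, 34], 0.77)]
side [378. 695. 774.] [597. -14.   0.] [[435.44729633   0.         320.70503315]
 [  0.         435.44729633 241.21868729]
 [  0.           0.           1.        ]]
lane_a [([309, 164, 102, 39], 0.73), ([238, 293, 141, 63], 0.64)]
old_a1 [([310, 298, 30, 40], 0.87)]
new_1 [([346, 221, 20, 36], 0.89), ([320, 218, 23, 35], 0.74), ([377, 223, 27, 39], 0.63), ([283, 216, 29, 37], 0.62)]
mat [([273, 225, 134, 55], 0.7), ([286, 215, 28, 38], 0.28), ([318, 202, 71, 22], 0.27)]
dish [([348, 278, 26, 19], 0.87)]
brush [([316, 204, 72, 17], 0.64)]
bowl [([288, 399, 83, 81], 0.63)]
plate [([375, 131, 43, 32], 0.65)]
mug [([323, 118, 30, 41], 0.63)]
block [([236, 206, 23, 30], 0.92), ([364, 163, 24, 30], 0.44)]
1.1 [167.60370903 550.05338195 213.96129861] [ 1.79995974e+02 -1.21740689e-03  1.63052922e+02] -18.8
```

View pics/top0.png

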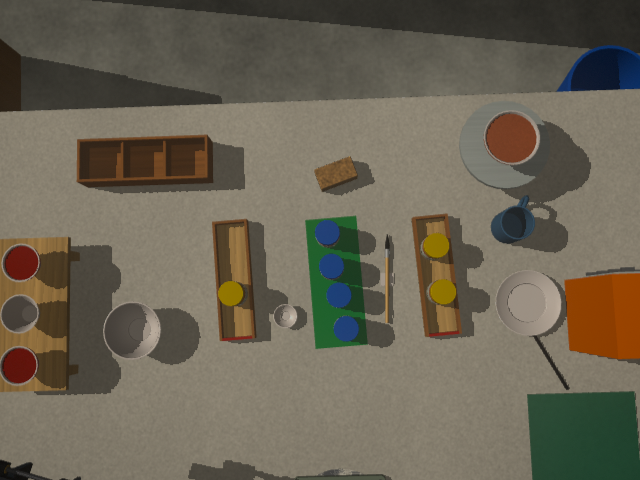

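View pics/side0.png

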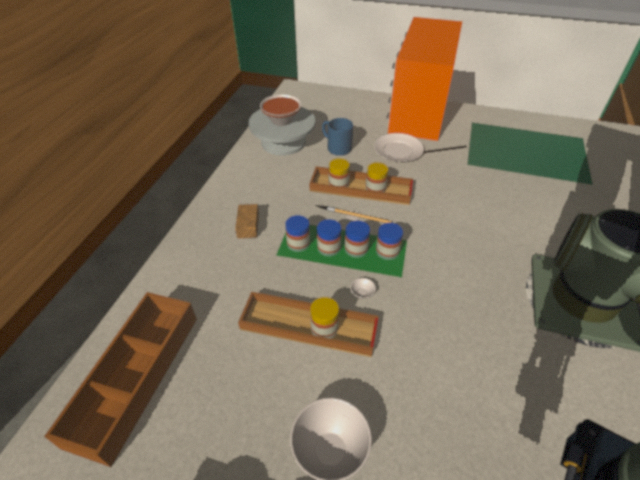

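The top view shows the left lane (px 213–255, 220–340) with one yellow jar, and the right lane (413–460, 214–336) with two. Between them are the mat with four blue jars, the dish (286,316) and the brush (388,280). The side view agrees. Next I'll measure.

```bash
cat >> h.py <<'E'
def lids(im,color,amin=60):
    h=cv2.cvtColor(im,cv2.COLOR_RGB2HSV)
    m=cv2.inRange(h,(22,150,90),(33,255,255)) if color=='y' else cv2.inRange(h,(108,150,60),(125,255,255))
    m=cv2.morphologyEx(m,cv2.MORPH_OPEN,np.ones((3,3),np.uint8))
    n,l,s,c=cv2.connectedComponentsWithStats(m)
    return [(c[i].round(1),s[i,:5].tolist()) for i in range(1,n) if s[i,4]>amin]
E
python3 - <<'E'
from h import *
T=grab_frame('top');S=grab_frame('side')
for col in 'yb':
    for cam,im in(('top',T),('side',S)):
        print(col,cam)
        for c,s in lids(im,col):print('  ',c,s,at_z(cam,c,70).round())
spotter
grab_frame('top')
for q in('lane_a','mat'):
    for d in spotter.trace(q,'top'):
        if d['conf']<.4: continue
        m=d['region'].astype(np.uint8);k,_=max(((c,cv2.contourArea(c)) for c in cv2.findContours(m,0,2)[0]),key=lambda x:x[1])
        b=cv2.boxPoints(cv2.minAreaRect(cv2.convexHull(k)));z=28 if q!='mat' else 1
        P=np.array([at_z('top',u,z)[:2] for u in b]);e=P[1]-P[0],P[2]-P[1];L=max(e,key=np.linalg.norm);L=L*np.sign(L[0])
        print(q,d['conf'],P.mean(0).round(1),[np.linalg.norm(x).round(1) for x in e],np.degrees(np.arctan2(L[1],L[0])).round(2),b.round(1).tolist())
E
```

```text
y top
   [436.  245.2] [424, 233, 25, 25, 509] [ 607. -231.   70.]
   [442.8 291.5] [430, 279, 26, 26, 522] [ 504. -241.   70.]
   [230.2 293. ] [218, 281, 25, 25, 496] [515. 227.  70.]
y side
   [338.7 166.3] [330, 159, 19, 16, 256] [ 607. -225.   70.]
   [377.1 170.4] [368, 163, 20, 16, 265] [ 505. -235.   70.]
   [324.1 310.2] [311, 298, 28, 26, 611] [516. 229.  70.]
b top
   [576.3  69.5] [559, 46, 48, 45, 313] [ 997. -567.   70.]
   [629.  71.] [618, 49, 22, 40, 686] [ 989. -685.   70.]
   [326.8 232.4] [315, 221, 24, 24, 453] [643.  10.  70.]
   [331.3 266. ] [320, 254, 24, 24, 453] [568.   2.  70.]
   [338.6 294.9] [327, 284, 24, 23, 452] [503. -12.  70.]
   [345.8 328.4] [334, 317, 24, 24, 470] [430. -26.  70.]
b side
   [296.6 225.1] [287, 217, 21, 18, 290] [643.  20.  70.]
   [328.3 229.3] [318, 221, 22, 18, 323] [569.  13.  70.]
   [357.1 230.6] [347, 222, 22, 18, 319] [504.  -1.  70.]
   [389.8 232.9] [380, 224, 21, 19, 321] [431. -15.  70.]
lane_a 0.96 [549.1 227.7] [np.float64(87.5), np.float64(275.6)] 3.19 [[209.8000030517578, 220.3000030517578], [247.5, 217.60000610351562], [256.29998779296875, 337.79998779296875], [218.60000610351562, 340.5]]
lane_a 0.9 [ 544.7 -234.7] [np.float64(88.9), np.float64(275.4)] 3.91 [[409.5, 216.8000030517578], [448.0, 212.1999969482422], [462.5, 332.70001220703125], [424.0, 337.29998779296875]]
mat 0.67 [537.8  -6.8] [np.float64(122.6), np.float64(301.8)] 2.73 [[304.3999938964844, 218.8000030517578], [356.5, 214.5], [367.29998779296875, 344.1000061035156], [315.20001220703125, 348.5]]
```

```bash
cat > lane.py <<'E'
from h import *
from scipy.optimize import minimize
B=np.array([[x,y,z] for x in(-137,137) for y in(-40,40) for z in(0,28)],float)
def box(p,pts=B):
    c,s=np.cos(p[2]),np.sin(p[2]);return np.c_[p[0]+c*pts[:,0]-s*pts[:,1],p[1]+s*pts[:,0]+c*pts[:,1],pts[:,2]]
def hull(u):
    m=np.zeros((1920,2560),np.uint8);cv2.fillConvexPoly(m,(cv2.convexHull(u.astype(np.float32))*4).round().astype(int),1);return m
masks={}
for cam in('top','side'):
    grab_frame(cam)
    for d in spotter.trace('lane_a',cam):
        if d['conf']<.5: continue
        m=d['region'].astype(np.uint8)
        if cam=='side': continue_hull=None
        k=max(cv2.findContours(m,0,2)[0],key=cv2.contourArea).reshape(-1,2)
        masks.setdefault(cam,[]).append((d['conf'],k,m))
L={}
for nm,p0 in(('left',(549,228,.06)),('right',(545,-235,.07))):
    for cams in(('top',),('side',)):
        H={}
        for cam in cams:
            c=proj(cam,[[p0[0],p0[1],10]])[0]
            _,k,m=min(masks[cam],key=lambda q:np.linalg.norm(q[1].mean(0)-c))
            H[cam]=hull(k.astype(float)+.5)
        if cams==('side',): pass
        def f(p):
            p=np.array([p[0],p[1],p[2]/100]);r=0
            for cam in cams:
                g=hull(proj(cam,box(p))); r+=1-(g&H[cam]).sum()/(g|H[cam]).sum()
            return r
        x0=np.array([p0[0],p0[1],p0[2]*100])
        r=minimize(f,x0,method='Nelder-Mead',options=dict(initial_simplex=x0+np.array([[0,0,0],[8,0,0],[0,8,0],[0,0,5]]),xatol=.05,fatol=1e-5))
        print(nm,cams,r.x.round(1),round(r.fun,3))
        if cams==('top',):L[nm]=[r.x[0],r.x[1],r.x[2]/100]
im=grab_frame('top');big=cv2.resize(im,None,fx=4,fy=4,interpolation=cv2.INTER_CUBIC)[:,:,::-1].copy()
I=np.array([[-131,-34],[131,-34],[131,34],[-131,34]],float)
for p in L.values():
    for z,col in((28,(255,255,255)),(6,(255,0,255))):
        u=(proj('top',box(p,np.c_[I,np.full(4,z)]))+.5)*4;cv2.polylines(big,[u.round().astype(int)],True,col,1)
cv2.imwrite('pics/lanes.png',np.hstack([big[840:1400,800:1080],big[840:1400,1600:1880]]))
im=grab_frame('top');im2=grab_frame('side')
for a in(im,im2):
    h=cv2.cvtColor(a,cv2.COLOR_RGB2HSV);m=cv2.inRange(h,(0,170,80),(6,255,255))|cv2.inRange(h,(174,170,80),(180,255,255))
    n,l,s,c=cv2.connectedComponentsWithStats(m);print([(c[i].round(1).tolist(),s[i].tolist()) for i in range(1,n) if 15<s[i,4]<400])
E
python3 lane.py
```

```text
left ('top',) [548.  227.9   5.1] 0.036
left ('side',) [548.9 231.6   5.5] 0.014
right ('top',) [ 545. -235.    7.] 1.0
right ('side',) [ 545.4 -231.4    6.6] 0.031
[([443.4, 333.3], [429, 331, 30, 5, 74]), ([236.2, 337.9], [222, 336, 30, 5, 73])]
[([373.6, 332.4], [371, 318, 6, 29, 43])]
```

View pics/lanes.png

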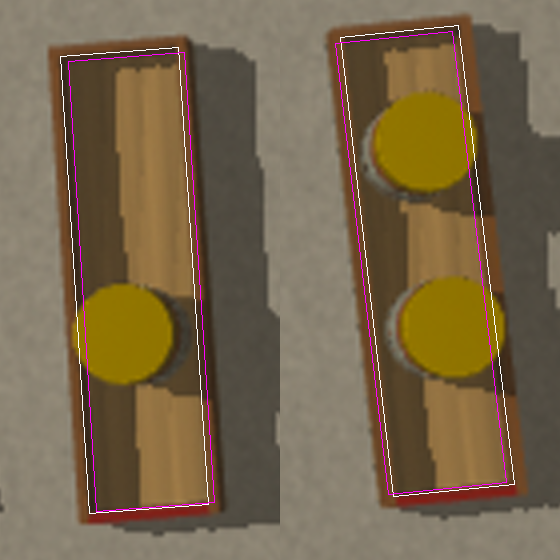

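```bash
python3 -m jog '0 0 0.8 2.4 -2.2 0 1;0 0 1.6 4.7 -4.4 0 1;0 0 2 6.95 -6.45 0 1;0 0 2 6.95 -6.45 0 1;0 0 2 6.95 -6.45 0 1' 20 && python3 -m jog '0 0 0.8 2.4 -2.2 0 1;0 0 1.6 4.7 -4.4 0 1;0 0 2 6.95 -6.45 -2 1;0 0 2 6.95 -6.45 -4 1;0 0 2 6.95 -6.45 -4 1'
```

```text
time_s: 2.33
ee_pos: [343.4, 386.8, 214.1]
ee_rot: [-180.0, 0.0, 172.8]
force: [-0.6, 0.1, 1.2]
gripper_width: 91.4
time_s: 2.95
ee_pos: [514.8, 226.7, 111.4]
ee_rot: [-180.0, -0.2, -177.0]
force: [0.3, 0.6, -0.1]
gripper_width: 91.7
```

```bash
python3 -m jog '0 0 0 0 0 -1.6 1;0 0 0 0 0 -2.6 1;0 0 0 0 0 -3.2 1;0 0 0 0 0 -3.2 1;0 0 0 0 0 -3.2 0.4' 15 && python3 -m jog '0 0 0 0 0 0 0.4;0 0 0 0 0 0 0.4;0 0 0 0 0 0 0.4;0 0 0 0 0 0 0.4'
python3 - <<'E'
from h import *
save('side','g1.png')
E
```

```text
time_s: 3.58
ee_pos: [515.8, 228.3, 35.0]
ee_rot: [179.9, 0.1, -176.9]
force: [0.3, -0.5, 0.7]
gripper_width: 84.0
time_s: 4.08
ee_pos: [515.3, 227.5, 34.4]
ee_rot: [180.0, 0.0, -176.9]
force: [-0.1, -0.4, 2.8]
gripper_width: 56.0
```

View pics/g1.png

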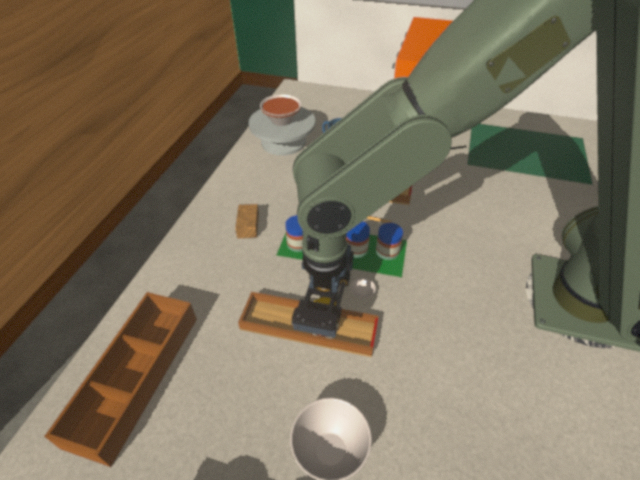

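The jar is gripped at 56 mm in the left lane. Now I'll slide it forward.

```bash
python3 -m jog '0 0 0 -0.5 -0.03 0 0.4;0 0 0 -1 -0.05 0 0.4;0 0 0 -1.5 -0.08 0 0.4;0 0 0 -2 -0.1 0 0.4;0 0 0 -2.4 -0.12 0 0.4' && python3 -m jog '0 0 0 -0.06 0 0 0.4;0 0 0 -0.12 0 0 0.4;0 0 0 -0.16 0 0 0.4' && python3 -m jog '0 0 0 -0.04 0 0 0.4;0 0 0 -0.08 0 0 0.4'&& python3 -m jog '0 0 0 -0.04 0 0 0.4;0 0 0 -0.08 0 0 0.4'
```

```text
time_s: 4.75
ee_pos: [454.9, 224.8, 34.5]
ee_rot: [180.0, 0.1, -176.9]
force: [3.6, 0.3, 1.8]
gripper_width: 55.7
time_s: 5.12
ee_pos: [451.4, 224.8, 34.5]
ee_rot: [180.0, 0.1, -176.9]
force: [4.8, -0.6, 7.8]
gripper_width: 56.0
time_s: 5.38
ee_pos: [449.5, 224.9, 34.5]
ee_rot: [180.0, 0.1, -176.9]
force: [2.8, 0.4, 3.2]
gripper_width: 55.8
time_s: 5.62
ee_pos: [447.5, 224.9, 34.4]
ee_rot: [180.0, 0.1, -176.9]
force: [3.4, 1.1, 8.8]
gripper_width: 55.7
```

```bash
for i in 1; do :; done; python3 -m jog '0 0 0 -0.04 0 0 0.4;0 0 0 -0.08 0 0 0.4' && python3 -m jog '0 0 0 -0.04 0 0 0.4;0 0 0 -0.04 0 0 0.4'&& python3 -m jog '0 0 0 -0.04 0 0 0.4;0 0 0 -0.04 0 0 0.4'
```

```text
time_s: 5.88
ee_pos: [445.6, 224.9, 34.5]
ee_rot: [180.0, 0.1, -176.9]
force: [4.1, 0.2, 5.1]
gripper_width: 55.4
time_s: 6.12
ee_pos: [445.5, 224.9, 34.5]
ee_rot: [180.0, 0.2, -176.9]
force: [5.5, -1.4, 4.3]
gripper_width: 55.8
time_s: 6.38
ee_pos: [445.4, 224.9, 34.6]
ee_rot: [179.9, 0.3, -176.9]
force: [8.6, -1.1, 2.6]
gripper_width: 55.8
```

```bash
python3 -m jog '0 0 0 0.03 0 0 1;0 0 0 0.03 0 0 1;0 0 0 0.03 0 0 1;0 0 0 0 0 2 1;0 0 0 0 0 4 1' && python3 -m jog '0 0 0 0.3 -2 0.5 1;0 0 0 0.6 -4.5 0.8 1;0 0 0 1.2 -7 0.8 1;0 0 0.15 1.2 -9.25 0.8 1;0 0 0.15 1.2 -9.25 0.8 1' && python3 -m jog '0 0 0 0.6 -2.5 0 1;0 0 0 1.2 -5 0 1;0 0 0 1.2 -7.5 0 1;0 0 0 1.2 -9.25 0 1;0 0 0 1.2 -9.25 0 1'
python3 - <<'E'
from h import *
im=grab_frame('top')
for c,s in lids(im,'y')+lids(im,'b'):print(c,s[4],at_z('top',c,76).round(1),at_z('top',c,70).round(1))
im=grab_frame('side')
for c,s in lids(im,'y'):print('side',c,s[4],at_z('side',c,70).round(1))
E
```

```text
time_s: 7.0
ee_pos: [441.9, 224.2, 134.3]
ee_rot: [-179.9, -0.2, -176.9]
force: [0.3, -0.3, 0.2]
gripper_width: 91.0
time_s: 7.62
ee_pos: [472.3, -9.9, 153.6]
ee_rot: [-180.0, -0.1, -176.5]
force: [-0.2, 1.1, 0.5]
gripper_width: 91.0
time_s: 8.25
ee_pos: [503.1, -239.4, 153.3]
ee_rot: [180.0, -0.0, -176.4]
force: [-0.9, 1.3, 0.3]
gripper_width: 91.3
[436.  245.2] 511 [ 606.  -230.1   76. ] [ 606.6 -231.1   70. ]
[438.9 290.1] 197 [ 507.2 -231.7   76. ] [ 507.4 -232.7   70. ]
[231.5 324.8] 493 [445.2 223.9  76. ] [445.1 225.   70. ]
[615.7  47.5] 79 [1042.3 -656.4   76. ] [1044.9 -659.3   70. ]
[575.5  70.1] 307 [ 992.9 -562.5   76. ] [ 995.3 -565.1   70. ]
[628.9  70.4] 715 [ 987.7 -681.7   76. ] [ 990.  -684.8   70. ]
[326.8 232.3] 453 [642.3   9.4  76. ] [643.1   9.5  70. ]
[331.3 266.1] 449 [567.    1.8  76. ] [567.5   1.8  70. ]
[338.6 294.9] 452 [503.4 -12.3  76. ] [503.5 -12.3  70. ]
[345.8 328.3] 468 [430.4 -25.7  76. ] [430.2 -25.7  70. ]
side [338.7 166.3] 259 [ 607.2 -224.6   70. ]
side [377.2 170.5] 268 [ 504.8 -234.7   70. ]
side [359.4 317.9] 640 [445.9 227.3  70. ]
```

```bash
python3 -m jog '0 0 0 0 0 -2 1;0 0 0 0 0 -3.6 1;0 0 0 0 0 -4.4 1;0 0 0 0 0 -4.76 1;0 0 0 0 0 -4.76 0.8' 15 && python3 -m jog '0 0 0 0 0 0 0.4;0 0 0 0 0 0 0.4;0 0 0 0 0 0 0.4;0 0 0 0 0 0 0.4' && python3 -m jog '0 0 0 -0.5 -0.02 0 0.4;0 0 0 -1 -0.04 0 0.4;0 0 0 -1.5 -0.06 0 0.4;0 0 0 -2 -0.08 0 0.4;0 0 0 -2.2 -0.09 0 0.4' && python3 -m jog '0 0 0 -0.04 0 0 0.4;0 0 0 -0.08 0 0 0.4'&& python3 -m jog '0 0 0 -0.04 0 0 0.4;0 0 0 -0.08 0 0 0.4'&& python3 -m jog '0 0 0 -0.04 0 0 0.4;0 0 0 -0.08 0 0 0.4'
```

```text
time_s: 8.98
ee_pos: [503.3, -236.8, 35.0]
ee_rot: [180.0, -0.0, -176.1]
force: [-0.6, 0.6, 0.0]
gripper_width: 83.9
time_s: 9.48
ee_pos: [503.6, -238.3, 35.7]
ee_rot: [-180.0, 0.1, -176.2]
force: [-1.7, -0.1, 3.8]
gripper_width: 56.0
time_s: 10.1
ee_pos: [447.8, -240.6, 35.7]
ee_rot: [-179.9, 0.1, -176.2]
force: [2.8, 0.1, 1.5]
gripper_width: 55.8
time_s: 10.35
ee_pos: [446.6, -240.7, 35.7]
ee_rot: [-179.9, 0.1, -176.2]
force: [3.1, 0.1, 6.3]
gripper_width: 56.0
time_s: 10.6
ee_pos: [444.8, -240.8, 35.7]
ee_rot: [-179.9, 0.2, -176.2]
force: [4.3, 0.4, 7.7]
gripper_width: 55.3
time_s: 10.85
ee_pos: [442.8, -240.9, 35.7]
ee_rot: [-179.9, 0.2, -176.2]
force: [3.2, 0.0, 3.1]
gripper_width: 55.6
```

```bash
python3 -m jog '0 0 0 -0.04 0 0 0.4;0 0 0 -0.04 0 0 0.4'&& python3 -m jog '0 0 0 -0.04 0 0 0.4;0 0 0 -0.04 0 0 0.4'&& python3 -m jog '0 0 0 -0.04 0 0 0.4;0 0 0 -0.04 0 0 0.4'
```

```text
time_s: 11.1
ee_pos: [441.6, -240.9, 35.7]
ee_rot: [-179.9, 0.1, -176.2]
force: [2.6, -1.0, 5.4]
gripper_width: 55.5
time_s: 11.35
ee_pos: [441.0, -240.9, 35.7]
ee_rot: [-179.9, 0.2, -176.2]
force: [3.2, -0.7, 6.6]
gripper_width: 55.5
time_s: 11.6
ee_pos: [440.9, -240.9, 35.8]
ee_rot: [-179.9, 0.3, -176.3]
force: [5.5, 0.8, 3.1]
gripper_width: 56.3
```

```bash
python3 -m jog '0 0 0 -0.04 0 0 0.4;0 0 0 -0.04 0 0 0.4' && python3 -m jog '0 0 0 0.04 0 0 1;0 0 0 0.04 0 0 1;0 0 0 0.04 0 0 1;0 0 0 0 0 2 1;0 0 0 0 0 3.2 1' && python3 -m jog '0 0 0 2 0.2 0 1;0 0 0 4 0.3 0 1;0 0 0 6 0.47 0 1;0 0 0 6.65 0.47 0 1;0 0 0 6.65 0.47 0 1'
python3 - <<'E'
from h import *
im=grab_frame('side')
for c,s in lids(im,'y'):print('side',c,s[4],at_z('side',c,70).round(1))
im=grab_frame('top')
for c,s in lids(im,'y')+lids(im,'b'):print(c,s[4],at_z('top',c,76).round(1),at_z('top',c,70).round(1))
E
```

```text
time_s: 11.85
ee_pos: [440.7, -240.9, 35.9]
ee_rot: [-179.9, 0.4, -176.3]
force: [8.7, 0.8, 3.4]
gripper_width: 55.8
time_s: 12.48
ee_pos: [438.0, -240.4, 116.3]
ee_rot: [-180.0, 0.0, -176.2]
force: [0.2, 0.2, 0.1]
gripper_width: 91.0
time_s: 13.1
ee_pos: [604.5, -228.1, 113.9]
ee_rot: [180.0, -0.1, -176.1]
force: [-0.5, -0.2, 0.3]
gripper_width: 91.1
side [338.2 168.9] 163 [ 605.5 -213.2   70. ]
side [400.6 174.3] 283 [ 442.9 -235.4   70. ]
side [359.4 317.9] 638 [445.9 227.3  70. ]
[231.5 324.8] 494 [445.2 223.9  76. ] [445.1 225.   70. ]
[613.2  68.6] 1118 [ 993.2 -647.    76. ] [ 995.6 -649.9   70. ]
[326.8 232.4] 453 [642.1   9.4  76. ] [642.9   9.5  70. ]
[331.3 266.1] 449 [567.    1.8  76. ] [567.5   1.8  70. ]
[338.6 294.9] 451 [503.4 -12.3  76. ] [503.5 -12.3  70. ]
[345.9 328.4] 464 [430.1 -25.9  76. ] [429.9 -26.   70. ]
```

```bash
python3 -m jog '0 0 0 0 -0.02 -1.6 1;0 0 0 0 -0.02 -2.6 1;0 0 0 0 -0.02 -3.16 1;0 0 0 0 -0.02 -3.16 1;0 0 0 0 -0.02 -3.16 0.8' 15 && python3 -m jog '0 0 0 0 0 0 0.4;0 0 0 0 0 0 0.4;0 0 0 0 0 0 0.4;0 0 0 0 0 0 0.4' && python3 -m jog '0 0 0 -0.5 -0.04 0 0.4;0 0 0 -1 -0.08 0 0.4;0 0 0 -1.5 -0.12 0 0.4;0 0 0 -2 -0.16 0 0.4;0 0 0 -2.5 -0.2 0 0.4' && python3 -m jog '0 0 0 -0.4 -0.04 0 0.4;0 0 0 -0.8 -0.08 0 0.4;0 0 0 -1.2 -0.1 0 0.4;0 0 0 -1.5 -0.13 0 0.4;0 0 0 -1.54 -0.13 0 0.4' && python3 -m jog '0 0 0 -0.04 0 0 0.4;0 0 0 -0.08 0 0 0.4'
```

```text
time_s: 13.82
ee_pos: [604.9, -229.4, 37.2]
ee_rot: [-180.0, 0.1, -176.2]
force: [-0.4, -0.8, -0.1]
gripper_width: 83.7
time_s: 14.32
ee_pos: [604.6, -229.1, 36.4]
ee_rot: [-180.0, 0.0, -176.2]
force: [-1.1, -0.8, 1.7]
gripper_width: 55.4
time_s: 14.95
ee_pos: [541.5, -234.2, 36.4]
ee_rot: [-180.0, 0.1, -176.2]
force: [5.1, 1.4, 3.3]
gripper_width: 55.4
time_s: 15.58
ee_pos: [503.0, -237.5, 36.4]
ee_rot: [-180.0, 0.0, -176.2]
force: [4.1, 0.8, 6.2]
gripper_width: 55.7
time_s: 15.82
ee_pos: [501.7, -237.6, 36.4]
ee_rot: [-180.0, 0.1, -176.2]
force: [4.6, 0.1, 8.0]
gripper_width: 56.0
```

```bash
python3 -m jog '0 0 0 -0.05 0 0 0.4;0 0 0 -0.1 0 0 0.4;0 0 0 -0.12 0 0 0.4'&& python3 -m jog '0 0 0 -0.04 0 0 0.4;0 0 0 -0.04 0 0 0.4'&& python3 -m jog '0 0 0 -0.04 0 0 0.4;0 0 0 -0.04 0 0 0.4'&& python3 -m jog '0 0 0 -0.04 0 0 0.4;0 0 0 -0.04 0 0 0.4'
```

```text
time_s: 16.2
ee_pos: [498.7, -237.6, 36.4]
ee_rot: [-180.0, 0.1, -176.2]
force: [3.4, -0.2, 4.8]
gripper_width: 55.7
time_s: 16.45
ee_pos: [497.7, -237.6, 36.4]
ee_rot: [-180.0, 0.1, -176.2]
force: [3.4, -0.2, 6.2]
gripper_width: 55.5
time_s: 16.7
ee_pos: [496.7, -237.6, 36.4]
ee_rot: [-180.0, 0.1, -176.2]
force: [3.1, -0.5, 6.8]
gripper_width: 55.7
time_s: 16.95
ee_pos: [495.7, -237.6, 36.4]
ee_rot: [-180.0, 0.1, -176.2]
force: [2.8, 0.2, 5.8]
gripper_width: 55.8
```

```bash
python3 -m jog '0 0 0 -0.04 0 0 0.4;0 0 0 -0.04 0 0 0.4'&& python3 -m jog '0 0 0 -0.04 0 0 0.4;0 0 0 -0.04 0 0 0.4'&& python3 -m jog '0 0 0 -0.04 0 0 0.4;0 0 0 -0.04 0 0 0.4'
```

```text
time_s: 17.2
ee_pos: [495.4, -237.6, 36.4]
ee_rot: [-179.9, 0.2, -176.2]
force: [5.6, -0.0, 4.6]
gripper_width: 55.5
time_s: 17.45
ee_pos: [495.4, -237.7, 36.4]
ee_rot: [-179.9, 0.3, -176.2]
force: [7.9, 0.7, 2.9]
gripper_width: 55.9
time_s: 17.7
ee_pos: [495.3, -237.8, 36.6]
ee_rot: [-179.9, 0.4, -176.2]
force: [10.1, 0.7, 3.0]
gripper_width: 56.1
```

```bash
python3 -m jog '0 0 0 0.08 0 0 1;0 0 0 0.08 0 0 1;0 0 0 0.08 0 0 1;0 0 0 0.08 0 2 1;0 0 0 0.08 0 4 1' && python3 -m jog '0 0 0 -0.6 2 0 1;0 0 0 -1.2 4 0 1;0 0 0 -1.8 6 0 1;0 0 0 -2.5 8.5 0 1;0 0 0 -2.58 8.5 0 1'
python3 - <<'E'
from h import *
im=save('side','s2.png')
for c,s in lids(im,'y')+lids(im,'b'):print('side',c,s[4],at_z('side',c,70).round(1))
im=grab_frame('top')
for c,s in lids(im,'y')+lids(im,'b'):print(c,s[4],at_z('top',c,76).round(1),at_z('top',c,70).round(1))
E
```

```text
time_s: 18.32
ee_pos: [493.2, -236.9, 136.2]
ee_rot: [179.9, -0.2, -176.2]
force: [0.7, -0.8, 0.4]
gripper_width: 91.4
time_s: 18.95
ee_pos: [427.6, -21.9, 135.6]
ee_rot: [180.0, -0.1, -175.9]
force: [0.3, -0.4, -0.4]
gripper_width: 91.3
side [377.3 171.2] 211 [ 504.  -231.8   70. ]
side [359.3 317.8] 633 [446.1 227.2  70. ]
side [296.7 225.2] 281 [642.7  20.   70. ]
side [328.5 229.3] 323 [568.2  12.6  70. ]
side [357.2 230.5] 329 [504.1  -1.8  70. ]
side [389.7 233.8] 308 [431.  -11.9  70. ]
[443.  306.5] 1010 [ 471.3 -238.9   76. ] [ 471.3 -239.9   70. ]
[231.5 324.8] 494 [445.2 223.9  76. ] [445.1 225.   70. ]
[578.7  67.8] 338 [ 998.  -570.1   76. ] [1000.4 -572.6   70. ]
[628.4  72.1] 649 [ 983.8 -680.3   76. ] [ 986.1 -683.3   70. ]
[326.8 232.4] 453 [642.1   9.4  76. ] [642.9   9.5  70. ]
[331.3 266. ] 452 [567.3   1.8  76. ] [567.7   1.8  70. ]
[338.6 294.9] 450 [503.4 -12.3  76. ] [503.5 -12.3  70. ]
```

View pics/s2.png

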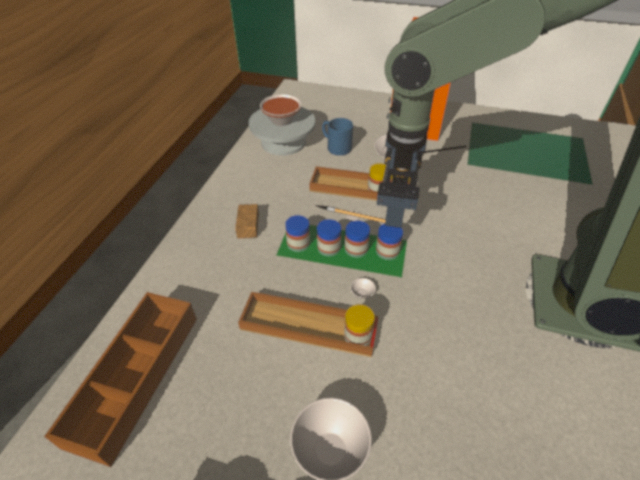

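The yellow jars are in place: left one at the stop, right pair touching with a mean x of 471. The new jars haven't moved, so I'll grasp the front one.

```bash
python3 -m jog '0 0 0 0 0 -0.6 1;0 0 0 0 0 -2 1;0 0 0 0 0 -3.5 1;0 0 0 0 0 -4.25 1;0 0 0 0 0 -4.25 0.9' 25 && python3 -m jog '0 0 0 0 0 0 0.4;0 0 0 0 0 0 0.4;0 0 0 0 0 0 0.4;0 0 0 0 0 0 0.4' && python3 -m jog '0 0 0 0 0 0.8 0.4;0 0 0 0 0 1.6 0.4;0 0 0 0 0 2.4 0.4;0 0 0 0 0 3.2 0.4;0 0 0 0 0 3.2 0.4'
python3 - <<'E'
from h import *
im=grab_frame('top')
for c,s in lids(im,'y')+lids(im,'b'):print(c,s[4],at_z('top',c,76).round(1),at_z('top',c,70).round(1))
E
```

```text
time_s: 19.68
ee_pos: [429.2, -26.0, 28.4]
ee_rot: [180.0, -0.2, -176.3]
force: [-0.0, -0.1, 1.3]
gripper_width: 84.1
time_s: 20.18
ee_pos: [430.5, -24.8, 30.4]
ee_rot: [-180.0, 0.1, -176.2]
force: [-0.7, -1.9, 4.5]
gripper_width: 55.9
time_s: 20.8
ee_pos: [430.7, -24.7, 110.7]
ee_rot: [-180.0, 0.2, -176.2]
force: [0.5, 0.1, -1.4]
gripper_width: 56.1
[442.9 303.4] 874 [ 478. -239.   76.] [ 478.1 -240.    70. ]
[231.5 324.8] 494 [445.2 223.9  76. ] [445.1 225.   70. ]
[579.6  67.4] 344 [ 998.8 -572.2   76. ] [1001.2 -574.7   70. ]
[629.  71.] 710 [ 986.3 -681.8   76. ] [ 988.6 -684.9   70. ]
[326.8 232.3] 454 [642.3   9.4  76. ] [643.1   9.5  70. ]
[331.2 266.1] 452 [567.1   2.   76. ] [567.5   2.   70. ]
[338.6 294.9] 453 [503.4 -12.3  76. ] [503.5 -12.3  70. ]
```

```bash
python3 -m jog '0 0 0 0.6 1.5 0.6 0.4;0 0 0 1.2 3.2 0.8 0.4;0 0 0 1.8 4.9 0.8 0.4;0 0 0 2.4 6.6 0.8 0.4;0 0 0 3.02 8 0.8 0.4' && python3 -m jog '0 0 -0.15 0 1.2 -0.4 0.4;0 0 -0.15 0 2.06 -0.8 0.4;0 0 -0.15 0 2.06 -1.2 0.4;0 0 -0.15 0 2.06 -1.6 0.4;0 0 -0.15 0 2.06 -1.6 0.4'
python3 - <<'E'
from h import *
save('side','s3.png')
E
```

```text
time_s: 21.48
ee_pos: [504.8, 176.8, 128.1]
ee_rot: [-180.0, -0.1, -176.1]
force: [0.4, -0.1, -1.5]
gripper_width: 55.7
time_s: 22.1
ee_pos: [504.6, 225.5, 88.7]
ee_rot: [-179.9, -0.1, -177.0]
force: [-0.3, -0.1, -0.9]
gripper_width: 55.6
```

View pics/s3.png

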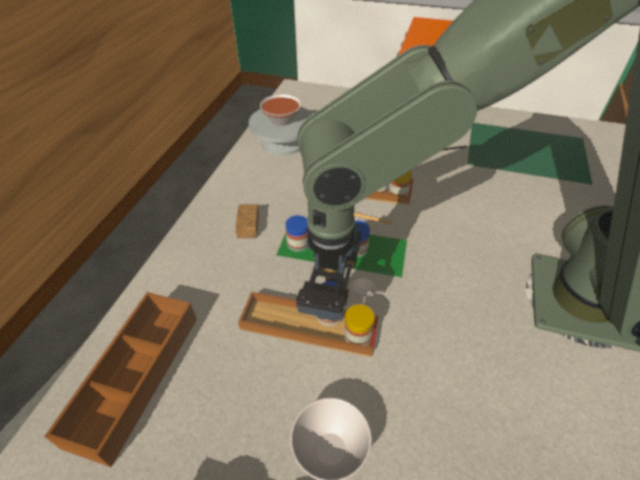

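```bash
python3 -m jog '0 0 0 0.02 0.02 -0.5 0.4;0 0 0 0.02 0.02 -1 0.4;0 0 0 0.02 0.02 -1.5 0.4;0 0 0 0.02 0.02 -1.9 0.4;0 0 0 0.02 0.02 -2 0.4' && python3 -m jog '0 0 0 0 0 -0.04 0.4;0 0 0 0 0 -0.08 0.4;0 0 0 0 0 -0.1 0.4'
```

```text
time_s: 22.78
ee_pos: [505.3, 227.1, 38.7]
ee_rot: [-180.0, -0.1, -176.9]
force: [-0.2, -0.6, -1.3]
gripper_width: 55.7
time_s: 23.15
ee_pos: [506.1, 227.4, 37.5]
ee_rot: [180.0, 0.0, -176.9]
force: [-0.2, 0.0, -1.9]
gripper_width: 55.9
```

```bash
python3 -m jog '0 0 0 0 0 -0.04 0.4;0 0 0 0 0 -0.04 0.4' && python3 -m jog '0 0 0 0 0 -0.03 0.4;0 0 0 0 0 -0.03 0.4'
```

```text
time_s: 23.4
ee_pos: [506.0, 227.4, 36.5]
ee_rot: [180.0, 0.0, -176.9]
force: [-0.8, 0.1, -0.2]
gripper_width: 55.9
time_s: 23.65
ee_pos: [506.0, 227.4, 36.5]
ee_rot: [180.0, 0.0, -176.9]
force: [-2.2, -0.4, 5.8]
gripper_width: 55.6
```

```bash
python3 -m jog '0 0 0 0 0 0 1;0 0 0 0 0 0 1;0 0 0 0 0 0 1;0 0 0 0 0 2 1;0 0 0 0 0 4 1' && python3 -m jog '0 0 0 0.3 -2 0 1;0 0 0.2 0.3 -4 0 1;0 0 0.2 0.3 -5 0 1;0 0 0.2 0.3 -5 0 1'
python3 - <<'E'
from h import *
im=grab_frame('top')
for c,s in lids(im,'y')+lids(im,'b'):print(c,s[4],at_z('top',c,76).round(1),at_z('top',c,70).round(1))
E
```

```text
time_s: 24.28
ee_pos: [505.5, 227.1, 136.0]
ee_rot: [-180.0, -0.1, -176.9]
force: [1.2, -0.3, -0.4]
gripper_width: 91.3
time_s: 24.78
ee_pos: [513.3, 100.9, 135.4]
ee_rot: [180.0, -0.0, -176.1]
force: [-0.4, -0.6, -0.6]
gripper_width: 91.4
[442.2 294.3] 504 [ 497.9 -238.4   76. ] [ 498.  -239.5   70. ]
[443.8 321. ] 360 [ 439.9 -239.1   76. ] [ 439.8 -240.1   70. ]
[223.2 325.6] 110 [444.  242.2  76. ] [443.8 243.3  70. ]
[574.4  71.1] 295 [ 990.7 -559.9   76. ] [ 993.  -562.4   70. ]
[628.4  70.7] 694 [ 987.  -680.5   76. ] [ 989.4 -683.6   70. ]
[326.8 232.4] 454 [642.1   9.4  76. ] [642.9   9.5  70. ]
[332.1 265.7] 410 [567.9  -0.   76. ] [568.3   0.   70. ]
[338.7 294.9] 446 [503.3 -12.5  76. ] [503.5 -12.5  70. ]
[221.3 298.3] 75 [503.7 245.6  76. ] [503.8 246.8  70. ]
```

```bash
python3 -m jog '0 0 0 -0.2 -2 0 1;0 0 0 -0.4 -4 0 1;0 0 0 -0.4 -4.55 0 1;0 0 0 -0.4 -4.55 -1.5 1;0 0 0 -0.4 -4.55 -3 1' 25 && python3 -m jog '0 0 0 0 0 -0.8 1;0 0 0 0 0 -1.25 1;0 0 0 0 0 -1.25 1;0 0 0 0 0 -1.25 0.4;0 0 0 0 0 -1.25 0.4' && python3 -m jog '0 0 0 0 0 0 0.4;0 0 0 0 0 0 0.4;0 0 0 0 0 0 0.4;0 0 0 0 0 0.4 0.4;0 0 0 0 0 1 0.4' && python3 -m jog '0 0 0 0 0 0.8 0.4;0 0 0 0 0 1.6 0.4;0 0 0 0 0 2.4 0.4;0 0 0 0 0 3 0.4;0 0 0 0 0 3 0.4'
```

```text
time_s: 25.45
ee_pos: [504.4, -10.4, 60.0]
ee_rot: [180.0, 0.1, -175.9]
force: [-0.4, 1.4, -0.5]
gripper_width: 91.2
time_s: 26.08
ee_pos: [504.1, -11.4, 30.1]
ee_rot: [-180.0, 0.1, -175.9]
force: [0.2, -0.2, -0.4]
gripper_width: 74.1
time_s: 26.7
ee_pos: [502.9, -11.5, 54.6]
ee_rot: [180.0, -0.1, -176.0]
force: [0.0, -0.1, -2.7]
gripper_width: 55.8
time_s: 27.32
ee_pos: [504.2, -11.5, 130.6]
ee_rot: [-180.0, 0.2, -175.9]
force: [0.4, -0.4, -3.2]
gripper_width: 55.5
```

```bash
python3 -m jog '0 0 0 0.5 -1.6 0 0.4;0 0 0 1 -3.4 0 0.4;0 0 0 1.5 -5.2 0 0.4;0 0 0 2 -7 0 0.4;0 0 0 2.21 -8.3 0 0.4' && python3 -m jog '0 0 -0.06 0 -0.56 -0.4 0.4;0 0 -0.06 0 -0.56 -1.2 0.4;0 0 -0.06 0 -0.56 -2 0.4;0 0 -0.06 0 -0.56 -2.6 0.4;0 0 -0.06 0 -0.56 -2.6 0.4' && python3 -m jog '0 0 0 0 0 -0.3 0.4;0 0 0 0 0 -0.6 0.4;0 0 0 0 0 -0.9 0.4;0 0 0 0 0 -1.06 0.4;0 0 0 0 0 -1.06 0.4'
```

```text
time_s: 27.95
ee_pos: [558.6, -220.8, 128.0]
ee_rot: [180.0, -0.1, -176.0]
force: [-0.2, 0.8, -1.5]
gripper_width: 55.5
time_s: 28.58
ee_pos: [557.3, -231.9, 62.5]
ee_rot: [179.9, -0.2, -176.2]
force: [0.3, -0.1, -1.5]
gripper_width: 55.7
time_s: 29.2
ee_pos: [558.4, -232.9, 37.4]
ee_rot: [180.0, -0.0, -176.3]
force: [0.0, -0.3, -0.4]
gripper_width: 55.4
```

```bash
python3 -m jog '0 0 0 0 0 -0.03 0.4;0 0 0 0 0 -0.03 0.4' && python3 -m jog '0 0 0 0 0 -0.03 0.4;0 0 0 0 0 -0.03 0.4' && python3 -m jog '0 0 0 0 0 -0.02 0.4;0 0 0 0 0 -0.02 0.4'
```

```text
time_s: 29.45
ee_pos: [558.7, -233.0, 37.1]
ee_rot: [-180.0, 0.0, -176.2]
force: [0.3, -0.5, -1.4]
gripper_width: 55.5
time_s: 29.7
ee_pos: [558.6, -232.9, 36.2]
ee_rot: [180.0, -0.0, -176.2]
force: [0.0, -0.1, -0.9]
gripper_width: 55.6
time_s: 29.95
ee_pos: [558.6, -232.9, 35.7]
ee_rot: [180.0, -0.0, -176.2]
force: [-0.1, 0.2, -2.2]
gripper_width: 55.6
```

```bash
python3 -m jog '0 0 0 0 0 -0.03 0.4;0 0 0 0 0 -0.03 0.4' && python3 -m jog '0 0 0 0 0 -0.03 0.4;0 0 0 0 0 -0.03 0.4'
```

```text
time_s: 30.2
ee_pos: [558.7, -233.0, 35.6]
ee_rot: [-180.0, 0.0, -176.2]
force: [-2.6, 0.4, 3.8]
gripper_width: 55.7
time_s: 30.45
ee_pos: [558.6, -233.0, 35.5]
ee_rot: [-180.0, 0.0, -176.2]
force: [-3.1, 2.3, 9.2]
gripper_width: 55.4
```

```bash
python3 -m jog '0 0 0 0 0 0.03 1;0 0 0 0 0 0.03 1;0 0 0 0 0 0.03 1;0 0 0 0 0 2 1;0 0 0 0 0 4 1' && python3 -m jog '0 0 0 0 2 0 1;0 0 0 0 3.5 0 1;0 0 0 0 3.5 0 1;0 0 0 0 3.5 0 1'
python3 - <<'E'
from h import *
save('side','s4.png')
im=grab_frame('top')
for c,s in lids(im,'y')+lids(im,'b'):print(c,s[4],at_z('top',c,76).round(1),at_z('top',c,70).round(1))
E
```

```text
time_s: 31.08
ee_pos: [558.2, -232.8, 134.5]
ee_rot: [179.9, -0.1, -176.2]
force: [1.0, -0.8, 1.1]
gripper_width: 91.2
time_s: 31.58
ee_pos: [558.8, -145.9, 134.1]
ee_rot: [-180.0, 0.0, -176.2]
force: [0.6, 0.3, 0.3]
gripper_width: 91.0
[434.9 297.6] 144 [ 491.2 -222.2   76. ] [ 491.2 -223.2   70. ]
[434.9 317.7] 72 [ 447.6 -220.1   76. ] [ 447.5 -221.1   70. ]
[231.5 324.8] 493 [445.2 223.9  76. ] [445.1 225.   70. ]
[627.2  68.2] 786 [ 992.9 -678.3   76. ] [ 995.3 -681.4   70. ]
[575.4  70.3] 304 [ 992.4 -562.3   76. ] [ 994.8 -564.8   70. ]
[326.9 232.4] 456 [642.1   9.2  76. ] [642.9   9.3  70. ]
[331.3 266.1] 449 [567.    1.8  76. ] [567.5   1.8  70. ]
[230.2 297.3] 466 [505.3 226.   76. ] [505.4 227.1  70. ]
```

View pics/s4.png

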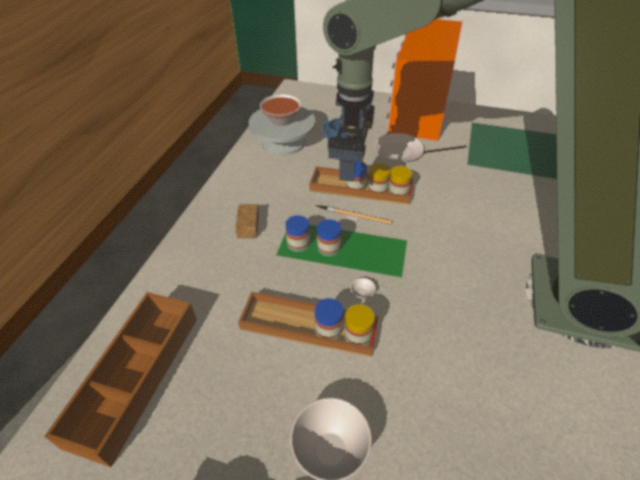

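The third jar is still where it was measured, so I'll grasp it.

```bash
python3 -m jog '0 0 0 0.1 2 0 1;0 0 0 0.2 4 0 1;0 0 0 0.35 5.93 0 1;0 0 0 0.35 5.93 -0.5 1;0 0 0 0.35 5.93 -2 1' 25 && python3 -m jog '0 0 0 0 0 -1 1;0 0 0 0 0 -2.15 1;0 0 0 0 0 -2.15 1;0 0 0 0 0 -2.15 0.4;0 0 0 0 0 -2.15 0.4' && python3 -m jog '0 0 0 0 0 0 0.4;0 0 0 0 0 0 0.4;0 0 0 0 0 0 0.4;0 0 0 0 0 0.4 0.4;0 0 0 0 0 1 0.4' && python3 -m jog '0 0 0 0 0 0.8 0.4;0 0 0 0 0 1.6 0.4;0 0 0 0 0 2.4 0.4;0 0 0 0 0 3 0.4;0 0 0 0 0 3 0.4'
```

```text
time_s: 32.3
ee_pos: [569.3, 1.8, 84.9]
ee_rot: [-179.9, 0.3, -176.2]
force: [-0.0, 0.6, -0.1]
gripper_width: 91.2
time_s: 32.92
ee_pos: [568.4, 2.3, 31.7]
ee_rot: [-180.0, 0.1, -176.3]
force: [-0.0, 0.7, -0.4]
gripper_width: 73.9
time_s: 33.55
ee_pos: [566.9, 2.8, 55.7]
ee_rot: [180.0, -0.1, -176.2]
force: [-0.7, -1.0, -1.2]
gripper_width: 55.1
time_s: 34.17
ee_pos: [568.2, 2.8, 132.0]
ee_rot: [-180.0, 0.2, -176.2]
force: [0.3, -0.1, -2.4]
gripper_width: 55.8
```

```bash
python3 -m jog '0 0 0 0 1.7 0 0.4;0 0 0 0 3.5 0 0.4;0 0 0 -0.06 5.3 0 0.4;0 0 0 -0.06 7.1 0 0.4;0 0 0 -0.06 8.5 0 0.4' && python3 -m jog '0 0 -0.15 0 0.6 -0.3 0.4;0 0 -0.15 0 0.6 -1.2 0.4;0 0 -0.15 0 0.6 -2 0.4;0 0 -0.15 0 0.6 -2.6 0.4;0 0 -0.15 0 0.6 -2.6 0.4' && python3 -m jog '0 0 0 0 0 -0.3 0.4;0 0 0 0 0 -0.6 0.4;0 0 0 0 0 -0.9 0.4;0 0 0 0 0 -1.14 0.4;0 0 0 0 0 -1.14 0.4' && python3 -m jog '0 0 0 0 0 -0.03 0.4;0 0 0 0 0 -0.03 0.4'
```

```text
time_s: 34.8
ee_pos: [565.1, 216.9, 129.4]
ee_rot: [-180.0, -0.1, -176.2]
force: [-0.0, 0.2, -1.7]
gripper_width: 55.9
time_s: 35.42
ee_pos: [564.9, 229.3, 63.8]
ee_rot: [-179.9, -0.2, -177.0]
force: [0.6, -0.3, -2.1]
gripper_width: 55.7
time_s: 36.05
ee_pos: [566.0, 230.4, 36.9]
ee_rot: [180.0, 0.0, -177.0]
force: [0.4, -0.2, -1.2]
gripper_width: 55.8
time_s: 36.3
ee_pos: [566.0, 230.4, 36.9]
ee_rot: [180.0, 0.0, -177.0]
force: [-1.6, -1.2, 4.8]
gripper_width: 55.8
```

```bash
python3 -m jog '0 0 0 0 0 0 1;0 0 0 0 0 0 1;0 0 0 0 0 0 1;0 0 0 0 0 2 1;0 0 0 0 0 4 1' && python3 -m jog '0 0 0 0 -2 0 1;0 0 0.15 0 -4 0 1;0 0 0.15 0 -5 0 1;0 0 0.15 0 -5 0 1'
python3 - <<'E'
from h import *
im=grab_frame('top')
for c,s in lids(im,'y')+lids(im,'b'):print(c,s[4],at_z('top',c,76).round(1),at_z('top',c,70).round(1))
im=grab_frame('side')
for c,s in lids(im,'b'):print('side',c,s[4],at_z('side',c,70).round(1))
E
```

```text
time_s: 36.92
ee_pos: [565.5, 230.2, 136.6]
ee_rot: [-180.0, -0.1, -177.0]
force: [0.5, 1.6, -0.5]
gripper_width: 91.3
time_s: 37.42
ee_pos: [565.8, 103.8, 136.2]
ee_rot: [180.0, -0.0, -176.4]
force: [0.4, 0.6, 0.2]
gripper_width: 91.0
[439.9 296.4] 293 [ 493.4 -233.2   76. ] [ 493.5 -234.2   70. ]
[444.  321.4] 444 [ 439.  -239.4   76. ] [ 438.9 -240.5   70. ]
[223.5 325.9] 123 [443.3 241.5  76. ] [443.2 242.7  70. ]
[627.7  68.6] 773 [ 992.  -679.3   76. ] [ 994.3 -682.4   70. ]
[576.9  69.1] 322 [ 995.1 -565.8   76. ] [ 997.5 -568.4   70. ]
[327.2 232.1] 437 [642.7   8.5  76. ] [643.5   8.6  70. ]
[438.4 266.4] 468 [ 559.1 -233.1   76. ] [ 559.5 -234.1   70. ]
[219.5 270.3] 78 [565.4 248.9  76. ] [565.8 250.1  70. ]
[221.5 297.8] 86 [504.7 245.2  76. ] [504.9 246.3  70. ]
side [355.7 168.1] 197 [ 561.7 -229.3   70. ]
side [298.  305.3] 485 [568.  232.4  70. ]
side [328.3 311.3] 528 [507.1 229.4  70. ]
```

```bash
python3 -m jog '0 0 0 1.4 -1.7 0 1;0 0 0 2.8 -3.4 0 1;0 0 0 3.06 -3.8 0 1;0 0 0 3.06 -3.8 -0.5 1;0 0 0 3.06 -3.8 -2 1' 25 && python3 -m jog '0 0 0 0 0 -1 1;0 0 0 0 0 -2.2 1;0 0 0 0 0 -2.2 1;0 0 0 0 0 -2.2 0.4;0 0 0 0 0 -2.2 0.4' && python3 -m jog '0 0 0 0 0 0 0.4;0 0 0 0 0 0 0.4;0 0 0 0 0 0 0.4;0 0 0 0 0 0.4 0.4;0 0 0 0 0 1 0.4' && python3 -m jog '0 0 0 0 0 0.8 0.4;0 0 0 0 0 1.6 0.4;0 0 0 0 0 2.4 0.4;0 0 0 0 0 3 0.4;0 0 0 0 0 3 0.4'
```

```text
time_s: 38.15
ee_pos: [642.9, 12.1, 86.8]
ee_rot: [180.0, 0.2, -176.2]
force: [0.8, 0.3, 0.0]
gripper_width: 91.3
time_s: 38.78
ee_pos: [643.2, 10.8, 32.7]
ee_rot: [180.0, 0.1, -176.2]
force: [1.2, 0.3, -0.3]
gripper_width: 74.1
time_s: 39.4
ee_pos: [641.8, 10.2, 56.3]
ee_rot: [180.0, -0.1, -176.3]
force: [0.2, -0.5, -0.5]
gripper_width: 55.7
time_s: 40.02
ee_pos: [643.2, 10.3, 132.9]
ee_rot: [-180.0, 0.2, -176.2]
force: [0.3, -0.0, -2.5]
gripper_width: 55.8
```

```bash
python3 -m jog '0 0 0 -0.2 -1.8 0 0.4;0 0 0 -0.4 -3.6 0 0.4;0 0 0 -0.6 -5.4 0 0.4;0 0 0 -0.93 -7.2 0 0.4;0 0 0 -0.93 -9 0 0.4' && python3 -m jog '0 0 0 0 -0.58 -0.3 0.4;0 0 0 0 -0.58 -1.2 0.4;0 0 0 0 -0.58 -2 0.4;0 0 0 0 -0.58 -2.6 0.4;0 0 0 0 -0.58 -2.6 0.4' && python3 -m jog '0 0 0 0 0 -0.3 0.4;0 0 0 0 0 -0.6 0.4;0 0 0 0 0 -0.9 0.4;0 0 0 0 0 -1.12 0.4;0 0 0 0 0 -1.12 0.4' && python3 -m jog '0 0 0 0 0 -0.03 0.4;0 0 0 0 0 -0.03 0.4'
```

```text
time_s: 40.65
ee_pos: [617.9, -215.9, 130.2]
ee_rot: [179.9, -0.1, -176.3]
force: [0.6, -0.4, -1.7]
gripper_width: 55.9
time_s: 41.28
ee_pos: [618.1, -228.3, 64.4]
ee_rot: [179.9, -0.2, -176.2]
force: [-0.6, -0.6, -1.1]
gripper_width: 55.6
time_s: 41.9
ee_pos: [619.1, -229.2, 38.1]
ee_rot: [180.0, -0.0, -176.2]
force: [-0.4, 0.2, -0.6]
gripper_width: 55.7
time_s: 42.15
ee_pos: [619.2, -229.3, 37.8]
ee_rot: [-180.0, 0.0, -176.2]
force: [-0.6, -0.0, 0.5]
gripper_width: 55.9
```

```bash
python3 -m jog '0 0 0 0 0 -0.03 0.4;0 0 0 0 0 -0.03 0.4' && python3 -m jog '0 0 0 0 0 0 1;0 0 0 0 0 0 1;0 0 0 0 0 0 1;0 0 0 0 0 2 1;0 0 0 0 0 4 1' && python3 -m jog '0 0 0 -2 2.2 0.4 1;0 0 0 -4 4.2 0.8 1;0 0 0 -6 6.2 1 1;0 0 0 -8 8 1 1;0 0 0 -8 8 1 1'
python3 - <<'E'
from h import *
im2=save('side','s5.png')
im=save('top','t5.png')
for c,s in lids(im,'y')+lids(im,'b'):print(c,s[4],at_z('top',c,76).round(1))
for k in 'yb':
  for c,s in lids(im2,k):print('side',c,s[4],at_z('side',c,70).round(1))
E
```

```text
time_s: 42.4
ee_pos: [619.3, -229.3, 37.8]
ee_rot: [-180.0, 0.0, -176.2]
force: [-1.3, 0.7, 5.5]
gripper_width: 55.7
time_s: 43.02
ee_pos: [618.8, -229.1, 137.1]
ee_rot: [180.0, -0.1, -176.2]
force: [0.6, 0.4, -0.3]
gripper_width: 91.7
time_s: 43.65
ee_pos: [416.5, -27.7, 161.8]
ee_rot: [180.0, -0.0, -176.2]
force: [0.3, 0.5, 0.8]
gripper_width: 90.8
[443.3 307.3] 1045 [ 469.6 -239.4   76. ]
[231.5 324.8] 493 [445.2 223.9  76. ]
[579.3  67.4] 344 [ 998.9 -571.5   76. ]
[628.9  71. ] 709 [ 986.3 -681.6   76. ]
[435.3 239. ] 467 [ 619.7 -229.2   76. ]
[438.4 266.6] 483 [ 558.6 -233.1   76. ]
[228.3 269.6] 459 [566.4 229.3  76. ]
[230.2 297.3] 467 [505.3 226.   76. ]
side [378.7 171.3] 254 [ 500.3 -232.4   70. ]
side [359.1 317.7] 651 [446.5 227.1  70. ]
side [333.5 165.5] 194 [ 621.5 -224.2   70. ]
side [356.1 168.5] 204 [ 560.3 -227.9   70. ]
side [298.  305.4] 494 [567.9 232.6  70. ]
side [328.3 311.4] 528 [507.  229.6  70. ]
```

View pics/s5.png

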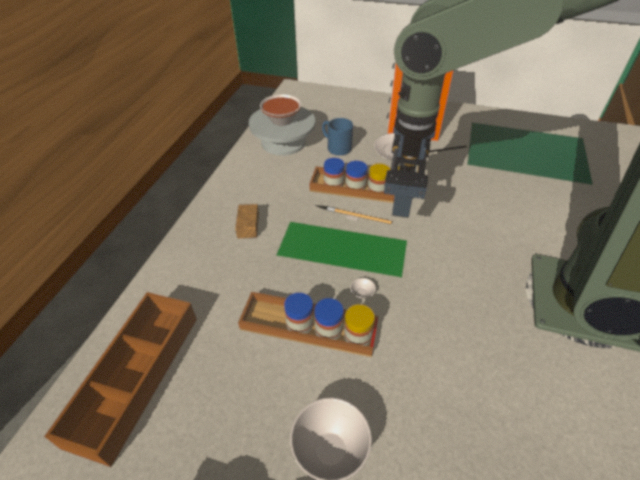

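View pics/t5.png

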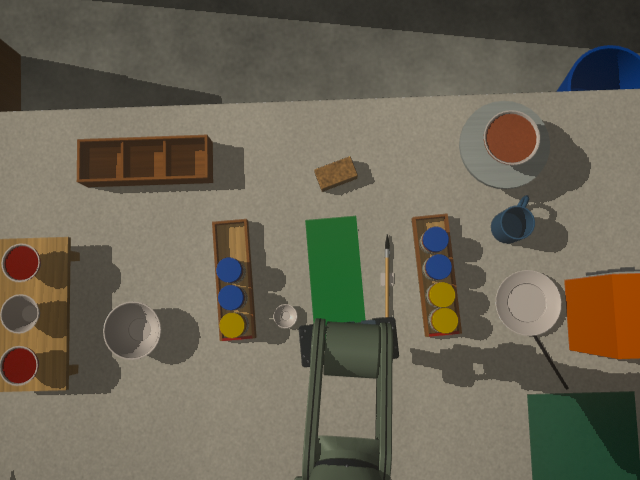

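Both pictures show the left lane as yellow–blue–blue and the right lane as yellow–yellow–blue–blue. All the jars are upright, and the bystanders haven't moved. Handing in.

```bash
python3 -c "
from workcell import env
env.job_done();print(env.state()['time_s'])"
```

```text
the job is handed in; nothing more can be done
the job is handed in; nothing more can be done
```

The job is handed in, at about 44 s of the 208 s allowed. I pulled the old yellow-lidded jars forward first, one in the left lane and two in the right. Each slide ended when the jar pressed on the red front stop or on the jar ahead. Then I dealt the four new jars left, right, left, right, and lowered each one until the force showed it was on the lane floor.

**Last checks, both cameras:**
- **Lanes:** the left lane holds old, new, new at x ≈ 445, 505 and 566 mm. The right lane holds old, old, new, new at about 442, 498, 559 and 620 mm; the lids of its two old jars showed as one blob, so those two figures are estimates.
- **Standing:** all jars look upright and inside the rails, with gaps of roughly 4 to 5 mm in front of each new jar.
- **Bystanders:** they look unmoved in the pictures.
- **Knocked jar:** I saw none of the new jars shift.

**Disagreements:**
- The two cameras differed by 3 to 6 mm in y. That fits the calibration error and the side view catching the sides of the lids.
- The top-view lane fit failed for the right lane, so I took its pose from the overlay and the side view. The jars went in without touching the rails.
- The right-lane old jars slipped a few millimetres in the grip as they reached the stop.

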